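# Put the packing blocks away in their fitted trays

## Task

Put the four loose wooden packing blocks away, one by one: each goes into the shallow bench tray cut to its own length and width, so that every tray ends with its own block, lying flat on the tray floor inside the rails with the same face up as now. Leave the tan sanding block where it is.

Things in the scene. Friction and masses are not known exactly. Their poses are not given: they have to be found in the camera images.
- block_short: dark reddish-brown planed wooden block, loose, 50 x 75 x 32 mm (own x, y, z). Origin: centre of its underside; own z up; own y along its length.
- block_long: long flat pale-brown planed wooden block, loose, 45 x 90 x 22 mm (own x, y, z). Origin: centre of its underside; own z up; own y along its length.
- block_cube: brown wooden cube, loose, 45 x 45 x 45 mm (own x, y, z). Origin: centre of its underside; own z up; own y along its side.
- block_narrow: narrow pale wooden strip, loose, 28 x 110 x 24 mm (own x, y, z). Origin: centre of its underside; own z up; own y along its length.
- tray_short: shallow rectangular wooden tray with dark rails and a lighter wooden floor, fixed to the bench; inside 64 mm along own x by 89 mm along own y, rails 5 mm thick; rim 12 mm above the bench, floor 3 mm above it. Origin: centre of its underside, at bench height; z up. Made for the block of 50 x 75 mm, which lies in it with about 7 mm to spare on every side.
- tray_long: shallow rectangular wooden tray with dark rails and a lighter wooden floor, fixed to the bench; inside 59 mm along own x by 104 mm along own y, rails 5 mm thick; rim 12 mm above the bench, floor 3 mm above it. Origin: centre of its underside, at bench height; z up. Made for the block of 45 x 90 mm, which lies in it with about 7 mm to spare on every side.
- tray_square: shallow rectangular wooden tray with dark rails and a lighter wooden floor, fixed to the bench; inside 59 mm along own x by 59 mm along own y, rails 5 mm thick; rim 12 mm above the bench, floor 3 mm above it. Origin: centre of its underside, at bench height; z up. Made for the block of 45 x 45 mm, which lies in it with about 7 mm to spare on every side.
- tray_narrow: shallow rectangular wooden tray with dark rails and a lighter wooden floor, fixed to the bench; inside 42 mm along own x by 125 mm along own y, rails 5 mm thick; rim 12 mm above the bench, floor 3 mm above it. Origin: centre of its underside, at bench height; z up. Made for the block of 28 x 110 mm, which lies in it with about 7 mm to spare on every side.
- sanding_block: tan sanding block, larger than the wooden ones, 63 x 109 x 34 mm (own x, y, z), with a thin red-brown sanding face beneath. Origin: centre of its underside. Not one of the packing blocks; it stays where it is.

How it is judged:
By the outcome, as a careful person would: the job done as asked, in the order asked, and still so for the second after the job is handed in, with the robot touching nothing.
It also fails if it takes over 96 s, if anything falls off the work surface, if the arm or the gripper's body presses on something with over 40 N, if the wrist force passes 120 N, or if a joint passes its speed limit or range.

## Robot

A 6-joint arm with a two-finger parallel gripper is mounted at the origin on a cart in front of the work surface, level with it; the furniture and walls round the work are solid. World frame = base frame: x ahead of the robot, y to its left, z up, the work surface at z = 0. Lengths are in mm, angles in degrees, forces in N, time in s.
With the tool pointing down it reaches from about 350 to 850 mm from the base axis. Payload 8.1 kg.
Tool frame: the origin (TCP) lies at the very end of the fingers, on their centre line; the grasp point (between the pads) lies 19 mm behind it (r.grasp_offset is the distance from the TCP to the grasp point, in mm); z points along the fingers, y is the line along which they close (so a half turn about z gives the same grasp; the last joint's range is limited). The gripper opens to 85 mm and grips with 20 to 120 N. Pads are 22 mm wide; open, the fingers measure 114 mm over their backs; the gripper's body (76 mm by 85 mm) begins 54 mm behind the grasp point. The pads swing forward as they close: fully open they stand 13 mm farther back than shut.
Start: joints at [70.451, 7.471, 85.268, -0, 87.261, -4.893], TCP at [151.789, 580.487, 231.292] pointing down, gripper open.
Joint ranges: [-169.43, 169.43], [-51.17, 129.36], [1.28, 143.12], [-76.62, 256.62], [0, 156.53], [-152.29, 152.29]. Speed limits (degrees/s): [136.94, 136.94, 159.86, 180, 180, 180].

## Interface

Orientations are given as [roll, pitch, yaw] about the fixed x, y, z axes, in that order (R = Rz(yaw) Ry(pitch) Rx(roll)).
In Python, from bench import r gives the robot as it stands.
- The arm moves only by the tool carry_out, never from a script. Its argument "commands" is a list of rows, each an object with "jaw": the finger opening in m, from 0 to 0.0854; "translation": the shift along the tool's x, y, z in m, a list of three; "spin": the turn about the tool's z in rad. A call has exactly 8 rows; each row shifts and turns the commanded pose from where the row before left it, along the tool's axes as they then stand; what a row does not reach is not made up. A row lasts 1/12 s, in which the tool goes at most 41.7 mm and 7.16 degrees, less where a joint would pass 70% of its speed; a pose out of reach is approached as far as the arm can. A call is refused whole if a number of a shift passes 0.0417 or a number of a turn 0.125, either way. A call with a gripper value outside its range is refused whole. The fingers move at their own pace and stop on an object; "squeeze" is the grip in N (left out, the last holds). Time passes only in rows, so rows that do not move let the fingers close, or fill a call up. It gives the time, the measured TCP pose, the force, the opening and the grip force at its end, in the units of the state.
- r.sense(): the state, without advancing time (a new reading comes with each control period).
- r.snapshot(name): name is "scene" or "top" or "wrist"; returns a dict with "pixels" (400x640x3 uint8, blue, green, red), "K" (3x3 intrinsics, pixels), "dist_coeffs" ([k1, k2, p1, p2, k3] as OpenCV has them; the pictures are not rectified), "extrinsics" (4x4, takes a point from camera to world coordinates). Camera axes: x right, y down, z forward; pixel columns grow to the right and rows downward; lengths in mm; the calibration is good to about 2 mm. A picture is of the moment at which its call begins. There is no depth.
- r.hand_in(): hands the job in; it is judged then, once.
Trained networks look in a picture, given as the dict that the camera call returned (one of the last four; its "shot" number tells which), for a name from the list of things; names that differ only in an ending like _2 or _b are one class to them, and where a whole thing is asked for, a point or a joint stands for the part that bears it (a point fixed in the world has none). Each returns a list of dicts, best first, with "score" (0 to 1); they miss things now and then, are a little off and sometimes report something else, mostly with a low value. They report only what shows in the picture. A call takes as long as a camera call.
- r.spot_in(picture, target): "xy" ([column, row] in pixels, amid what is visible of it).
- r.regions_of(picture, target): "pixels" (400x640 bool, what is visible of it) and "xy" ([column, row] in pixels, amid what is visible of it).
- r.landmark_of(picture, target): "xy" ([column, row] in pixels: a listed point, or the origin of a listed thing).
The state is a dict: "time": time; "joint_pos": joint angles; "qd": joint speeds; "joint_efforts": joint torques, N m; "tool_pos": TCP position; "tcp_rot": TCP orientation; "ft_force": force on the tool from outside, world axes, zero at the start; "wrist_torque": the same for the moment, N m; "finger_gap": finger opening in mm; "grip_force": force on a finger pad.
Only numpy, scipy, OpenCV 4.12 (cv2) and the standard library are available. Lean on these libraries where they do the work, as an engineer would, in place of code of your own. Each camera call takes 0.05 s, during which the arm holds its last target. There are 200 camera calls.

## Working session

There is one attempt and no reset: what is moved stays moved. The work goes in short steps, Python scripts to look and compute and a tool call to move; the robot and the scene stay as the last step left them, time stands still between calls to the robot, and variables do not carry over. Pictures are saved under pics/ and viewed, at most 14 in all, crops included, and the job is handed in when it is done.

Besides the shell and the picture viewer there is one more tool, called after "Request:" as name(argument=value, ...), one argument or row to a line, values as JSON. carry_out: Moves the arm, as the interface text tells. Its arguments: {"type":"object","properties":{"commands":{"type":"array","items":{"type":"object","properties":{"jaw":{"type":"number"},"translation":{"type":"array","items":{"type":"number"}},"spin":{"type":"number"}}}},"squeeze":{"type":"number"}},"required":["commands"]}

```bash
ls; mkdir -p pics; python3 - <<'E'
from bench import r
import cv2, numpy as np
s=r.sense(); print({k:np.round(v,3).tolist() for k,v in s.items()}, r.grasp_offset)
for n in ("top","scene"):
    p=r.snapshot(n); cv2.imwrite(f"pics/{n}0.png",p["pixels"]); print(n,np.round(p["K"],1).tolist(),p["dist_coeffs"],np.round(p["extrinsics"],3).tolist())
E
```

```text
pics
{'time': 0.0, 'joint_pos': [70.45, 7.513, 85.327, 0.001, 87.262, -4.894], 'qd': [0.011, -0.046, 0.008, 0.007, 0.041, -0.055], 'joint_efforts': [-0.002, -56.942, -50.054, -0.001, 0.015, 0.0], 'tool_pos': [151.61, 579.98, 230.287], 'tcp_rot': [-179.898, -0.01, 165.344], 'ft_force': [-0.718, 0.636, -0.51], 'wrist_torque': [-0.012, 0.014, 0.022], 'grip_force': 0.0, 'finger_gap': 85.18} 18.700000000000003
top [[466.9, 0.0, 319.0], [0.0, 466.9, 206.9], [0.0, 0.0, 1.0]] [-0.05230737  0.          0.          0.          0.        ] [[-0.009, -0.989, 0.147, 359.43], [-1.0, 0.009, 0.002, -165.909], [-0.004, -0.147, -0.989, 1068.101], [0.0, 0.0, 0.0, 1.0]]
scene [[467.8, 0.0, 320.9], [0.0, 467.8, 192.7], [0.0, 0.0, 1.0]] [-0.0955879  0.         0.         0.         0.       ] [[0.564, -0.509, 0.65, -369.504], [-0.825, -0.328, 0.46, -789.479], [-0.021, -0.796, -0.605, 877.486], [0.0, 0.0, 0.0, 1.0]]
```

View pics/top0.png

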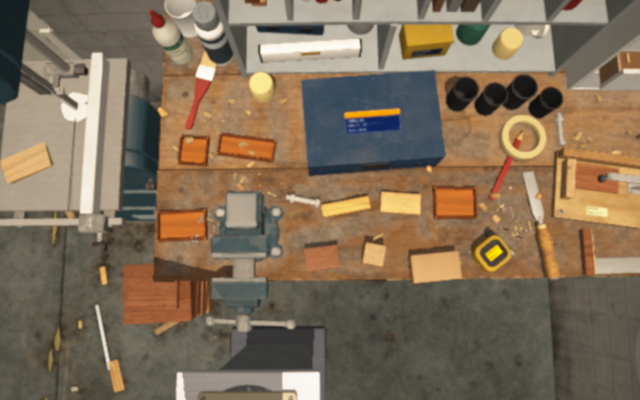

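View pics/scene0.png

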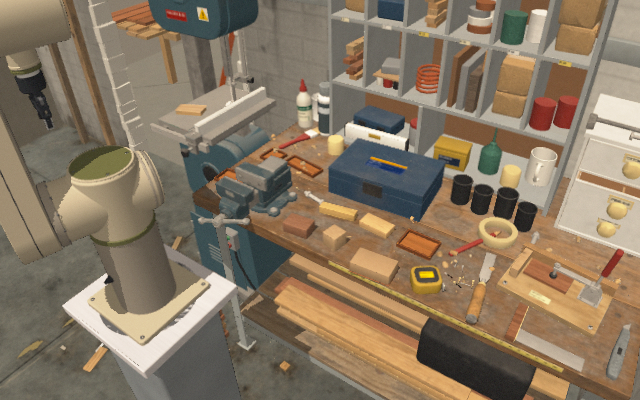

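```bash
cat > h.py <<'E'
from bench import r
import cv2, numpy as np
Z=dict(block_short=32,block_long=22,block_cube=45,block_narrow=24,tray_short=12,tray_long=12,tray_square=12,tray_narrow=12,sanding_block=34)
SZ=dict(block_short=(50,75),block_long=(45,90),block_cube=(45,45),block_narrow=(28,110),tray_short=(74,99),tray_long=(69,114),tray_square=(69,69),tray_narrow=(52,135),sanding_block=(63,109))
def ray(p,uv,z):
    uv=np.asarray(uv,float).reshape(-1,1,2)
    n=cv2.undistortPoints(uv,np.array(p["K"]),np.array(p["dist_coeffs"])).reshape(-1,2)
    E=np.array(p["extrinsics"]); d=np.c_[n,np.ones(len(n))]@E[:3,:3].T; o=E[:3,3]
    return (o+d*((z-o[2])/d[:,2])[:,None])[:,:2]
def proj(p,P):
    E=np.linalg.inv(np.array(p["extrinsics"]))
    q,_=cv2.projectPoints(np.asarray(P,float),cv2.Rodrigues(E[:3,:3])[0],E[:3,3],np.array(p["K"]),np.array(p["dist_coeffs"]))
    return q.reshape(-1,2)
E
python3 - <<'E'
from h import *
p=r.snapshot("top")
for n in Z:
    for d in r.regions_of(p,n)[:3]:
        m=d["pixels"].astype(np.uint8); ys,xs=np.nonzero(m)
        c=ray(p,np.c_[xs,ys],Z[n]*.9).astype(np.float32)
        q=cv2.minAreaRect(c); print(n,round(d["score"],2),np.round(d["xy"]),m.sum(),"rect",np.round(q[0],1),np.round(q[1],1),round(q[2],1))
E
```

```text
block_short 0.7 [319. 258.] 798 rect [ 400.2 -166.1] [53.7 77.3] 4.3
block_short 0.5 [372. 255.] 470 rect [ 408.2 -282.3] [49.  47.9] 78.2
block_cube 0.9 [377. 256.] 467 rect [ 407.6 -280.4] [48.8 46.9] 78.2
block_cube 0.39 [432. 268.] 1594 rect [ 378.3 -414.4] [ 65.6 120.4] 4.7
block_narrow 0.92 [343. 206.] 627 rect [ 516.5 -222.3] [ 31.2 109.7] 8.6
tray_short 0.84 [455. 202.] 1406 rect [ 525.8 -476. ] [103.1  74.6] 89.4
tray_long 0.77 [181. 226.] 1512 rect [478.5 150.7] [ 70.1 115.3] 2.4
tray_square 0.94 [191. 150.] 851 rect [652.9 131.4] [74. 73.] 85.7
tray_square 0.44 [242. 146.] 1325 rect [658.8   4.5] [139.2  58. ] 82.1
tray_narrow 0.87 [244. 148.] 1243 rect [658.4   5.9] [137.4  56.2] 81.5
sanding_block 0.69 [434. 269.] 1563 rect [ 378.9 -418. ] [ 66.4 121.1] 4.4
```

The top view shows:
- **Blocks:** short at (321,257), cube (374,253), narrow (346,206), long (400,203), sanding block (435,266).
- **Trays:** square at (194,150), narrow (247,148), long (182,224), short (454,202).
- **Obstacles:** the vise at (243,230) and the toolbox at (370,120).

The scene view agrees with this layout. Next I'll fit the box models to the masks in both views.

```bash
cat >> h.py <<'E'
from scipy.optimize import minimize
def corners(n,q,z0=0):
    w,l=SZ[n]; a=np.radians(q[2]); R=np.array([[np.cos(a),-np.sin(a)],[np.sin(a),np.cos(a)]])
    c=np.array([[-w,-l],[w,-l],[w,l],[-w,l]])/2@R.T+q[:2]
    return np.vstack([np.c_[c,np.full(4,z0)],np.c_[c,np.full(4,z0+Z[n])]])
S=8
def loss(n,q,p,m,z0=0):   # 1-IoU at S-fold resolution
    h=cv2.convexHull(((proj(p,corners(n,q,z0))+.5)*S).astype(np.int32)); im=np.zeros_like(m); cv2.fillConvexPoly(im,h,1)
    return 1-(im&m).sum()/(im|m).sum()
def fit(n,q0,pm,z0=0):
    f=lambda q:sum(loss(n,q,p,m,z0) for p,m in pm)/len(pm)
    b=min((minimize(f,[*q0[:2],a],method="Nelder-Mead",options=dict(initial_simplex=np.array([*q0[:2],a])+np.array([[0,0,0],[8,0,0],[0,8,0],[0,0,10]]),maxiter=70)) for a in q0[2:]),key=lambda o:o.fun)
    return np.round(b.x,1),round(b.fun,3)
def up(m): return cv2.resize(m.astype(np.uint8),None,fx=S,fy=S,interpolation=cv2.INTER_NEAREST)
E
cat > m.py <<'E'
from h import *
Q=dict(block_short=(400,-166,90,),block_long=(525,-345,90),block_cube=(408,-281,80),block_narrow=(516,-222,98),tray_short=(526,-476,90),tray_long=(478,151,90),tray_square=(653,131,86),tray_narrow=(658,6,82),sanding_block=(378,-416,92))
P=[r.snapshot("top"),r.snapshot("scene")]
vis=[cv2.resize(p["pixels"],None,fx=3,fy=3,interpolation=cv2.INTER_CUBIC) for p in P]
for n,q0 in Q.items():
    ms=[]
    for i,p in enumerate(P):
        c=proj(p,[[q0[0],q0[1],Z[n]/2]])[0]
        for d in r.regions_of(p,n):
            if np.hypot(*(np.array(d["xy"])-c))<25: ms.append((i,p,up(d["pixels"]))); break
    out=[(i,*fit(n,q0,[(p,m)])) for i,p,m in ms]
    if len(ms)==2: out.append(("both",*fit(n,q0,[(p,m) for i,p,m in ms])))
    print(n,*[(a,b.tolist(),c) for a,b,c in out])
    q=out[0][1] if out else q0
    for i in (0,1):
        k=(proj(P[i],corners(n,q))+.5)*3
        for f in (k[:4],k[4:]): cv2.polylines(vis[i],[f.astype(np.int32)],True,(0,255,0) if out else (255,0,255),1)
cv2.imwrite("pics/topfit.png",vis[0][400:890,440:1240]); cv2.imwrite("pics/topfit2.png",vis[0][400:760,450:1000]); 
cv2.imwrite("pics/scenefit.png",vis[1][380:880,600:1400])
# heights by triangulation: vise top, toolbox
def tri(a,b):
    A=[];B=[]
    for p,uv in zip(P,(a,b)):
        u=ray(p,uv,0)[0];o=np.array(p["extrinsics"])[:3,3];d=np.r_[u,0]-o;d/=np.linalg.norm(d);M=np.eye(3)-np.outer(d,d);A.append(M);B.append(M@o)
    return np.round(np.linalg.lstsq(np.vstack(A),np.hstack(B),rcond=None)[0])
print("vise",tri((243,208),(263,162)),"toolbox FL",tri((310,172),(330,180)),"toolbox FR",tri((442,164),(427,212)))
E
python3 m.py
```

```text
block_short (0, [401.6, -167.7, 5.9], np.float64(0.063)) (1, [399.4, -165.2, 6.0], np.float64(0.081)) ('both', [401.2, -166.4, 5.7], np.float64(0.083))
block_long (0, [525.5, -347.8, 176.4], np.float64(0.056)) (1, [521.3, -345.9, -9.6], np.float64(0.118)) ('both', [524.6, -347.5, 175.6], np.float64(0.115))
block_cube (0, [407.8, -281.8, 89.6], np.float64(0.185)) (1, [403.5, -280.8, 75.1], np.float64(0.06)) ('both', [405.5, -280.3, 78.1], np.float64(0.143))
block_narrow (0, [517.5, -222.5, 190.4], np.float64(0.065)) (1, [515.1, -222.3, 6.8], np.float64(0.163)) ('both', [517.3, -222.3, 10.0], np.float64(0.121))
tray_short (0, [526.2, -477.2, 178.7], np.float64(0.032)) (1, [522.0, -476.1, -0.8], np.float64(0.076)) ('both', [524.3, -476.7, 177.7], np.float64(0.076))
tray_long (0, [478.0, 153.3, 181.8], np.float64(0.043)) (1, [499.4, 215.2, 134.0], np.float64(0.656)) ('both', [494.4, 174.8, 90.5], np.float64(0.629))
tray_square (0, [653.7, 131.9, 86.4], np.float64(0.095)) (1, [656.3, 135.3, 81.9], np.float64(0.481)) ('both', [654.0, 132.6, 86.8], np.float64(0.291))
tray_narrow (0, [661.2, 5.8, 172.0], np.float64(0.09)) (1, [658.4, 7.7, -8.8], np.float64(0.091)) ('both', [659.9, 6.0, -8.7], np.float64(0.103))
sanding_block (0, [378.7, -420.3, 184.5], np.float64(0.036)) (1, [374.4, -420.0, 3.9], np.float64(0.054)) ('both', [377.7, -419.8, 4.2], np.float64(0.068))
vise [489.   5. 116.] toolbox FL [ 591. -145.   45.] toolbox FR [ 613. -449.   38.]
```

View pics/topfit.png

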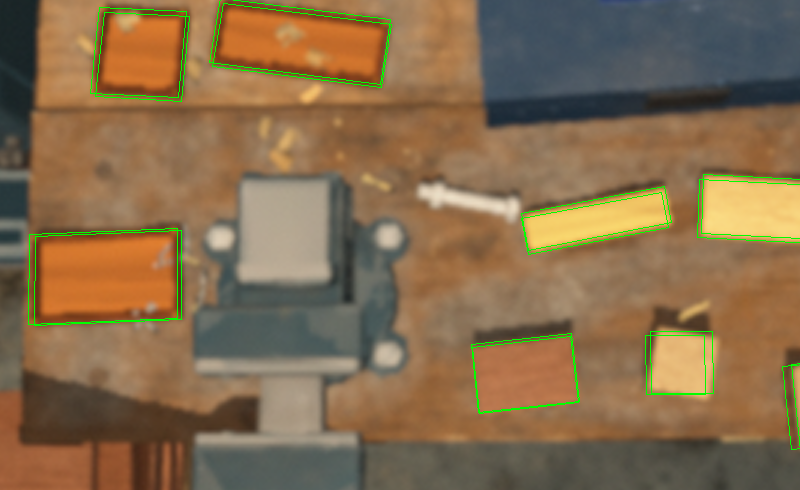

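View pics/scenefit.png

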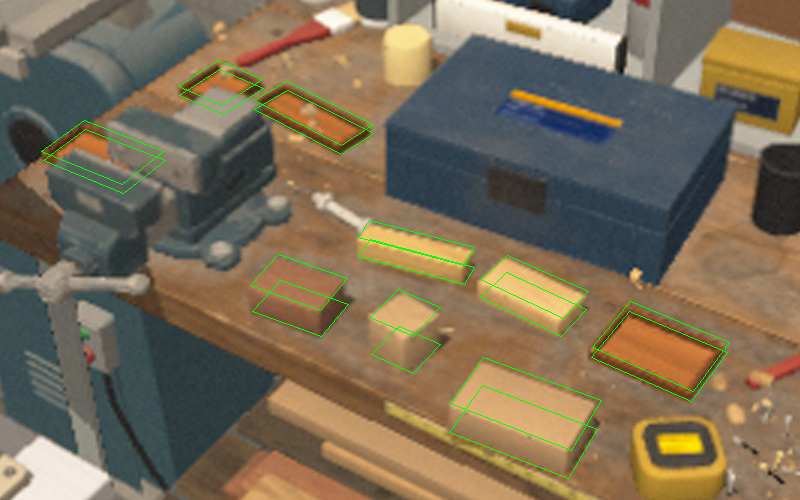

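Both overlays match the picture. In the top crop, the short block outline is at (525,373), narrow at (595,220), cube at (681,362) and tray_long at (105,277). The vise top is about 116 mm high, so I'll travel at about 230 mm. The cube's yaw is still uncertain. I'll start with the short block.

Request:
carry_out(
  commands=[
    {"spin": 0.12, "jaw": 0.085},
    {"spin": 0.12, "jaw": 0.085},
    {"spin": 0.12, "jaw": 0.085},
    {"spin": 0.12, "jaw": 0.085},
    {"spin": 0.12, "jaw": 0.085},
    {"spin": 0.12, "jaw": 0.085},
    {"spin": 0.12, "jaw": 0.085},
    {"spin": 0.12, "jaw": 0.085},
  ],
  squeeze=40,
)

```text
invalid input
```

Request:
carry_out(
  commands=[
    {"spin": 0.0843},
    {"spin": 0.0843},
    {"spin": 0.0843},
    {"translation": [-0.032, 0.0176, 0]},
    {"translation": [-0.032, 0.0176, 0]},
    {"translation": [-0.032, 0.0176, 0]},
    {"translation": [-0.032, 0.0176, 0]},
    {"translation": [-0.032, 0.0176, 0]},
  ],
)

```text
invalid input
```

Request:
carry_out(
  commands=[
    {"jaw": 0.085, "translation": [0, 0, 0], "spin": 0.12},
    {"jaw": 0.085, "translation": [0, 0, 0], "spin": 0.12},
    {"jaw": 0.085, "translation": [0, 0, 0], "spin": 0.12},
    {"jaw": 0.085, "translation": [0, 0, 0], "spin": 0.12},
    {"jaw": 0.085, "translation": [0, 0, 0], "spin": 0.12},
    {"jaw": 0.085, "translation": [0, 0, 0], "spin": 0.12},
    {"jaw": 0.085, "translation": [0, 0, 0], "spin": 0.12},
    {"jaw": 0.085, "translation": [0, 0, 0], "spin": 0.12},
  ],
  squeeze=40,
)

```text
time: 2.27
tool_pos: [151.8, 580.5, 231.3]
tcp_rot: [180.0, -0.0, 110.0]
ft_force: [0.3, -1.2, -0.3]
finger_gap: 85.3
grip_force: 0.0
```

Request:
carry_out(
  commands=[
    {"jaw": 0.085, "translation": [0, 0, 0], "spin": 0.0843},
    {"jaw": 0.085, "translation": [0, 0, 0], "spin": 0.0843},
    {"jaw": 0.085, "translation": [0, 0, 0], "spin": 0.0843},
    {"jaw": 0.085, "translation": [-0.032, 0.0176, 0], "spin": 0},
    {"jaw": 0.085, "translation": [-0.032, 0.0176, 0], "spin": 0},
    {"jaw": 0.085, "translation": [-0.032, 0.0176, 0], "spin": 0},
    {"jaw": 0.085, "translation": [-0.032, 0.0176, 0], "spin": 0},
    {"jaw": 0.085, "translation": [-0.032, 0.0176, 0], "spin": 0},
  ],
)

```text
time: 2.93
tool_pos: [256.2, 429.0, 231.3]
tcp_rot: [180.0, -0.0, 95.9]
ft_force: [0.8, -0.0, 0.2]
finger_gap: 85.2
grip_force: 0.0
```

Request:
carry_out(
  commands=[
    {"jaw": 0.085, "translation": [-0.032, 0.0176, 0], "spin": 0},
    {"jaw": 0.085, "translation": [-0.032, 0.0176, 0], "spin": 0},
    {"jaw": 0.085, "translation": [-0.032, 0.0176, 0], "spin": 0},
    {"jaw": 0.085, "translation": [-0.032, 0.0176, 0], "spin": 0},
    {"jaw": 0.085, "translation": [-0.032, 0.0176, 0], "spin": 0},
    {"jaw": 0.085, "translation": [-0.032, 0.0176, 0], "spin": 0},
    {"jaw": 0.085, "translation": [-0.0347, -0.0018, 0], "spin": 0},
    {"jaw": 0.085, "translation": [-0.0347, -0.0018, 0], "spin": 0},
  ],
)

```text
time: 3.6
tool_pos: [384.2, 179.0, 231.3]
tcp_rot: [180.0, 0.0, 95.8]
ft_force: [0.3, -0.6, -0.3]
finger_gap: 84.8
grip_force: 0.0
```

Request:
carry_out(
  commands=[
    {"jaw": 0.085, "translation": [-0.0347, -0.0018, 0], "spin": 0},
    {"jaw": 0.085, "translation": [-0.0347, -0.0018, 0], "spin": 0},
    {"jaw": 0.085, "translation": [-0.0347, -0.0018, 0], "spin": 0},
    {"jaw": 0.085, "translation": [-0.0347, -0.0018, 0], "spin": 0},
    {"jaw": 0.085, "translation": [-0.0347, -0.0018, 0], "spin": 0},
    {"jaw": 0.085, "translation": [-0.0347, -0.0018, 0], "spin": 0},
    {"jaw": 0.085, "translation": [-0.0347, -0.0018, 0], "spin": 0},
    {"jaw": 0.085, "translation": [-0.0347, -0.0018, 0], "spin": 0},
  ],
)

```text
time: 4.27
tool_pos: [397.5, -98.8, 231.6]
tcp_rot: [179.9, 0.0, 95.8]
ft_force: [1.0, 0.9, 0.2]
finger_gap: 84.9
grip_force: 0.0
```

Request:
carry_out(
  commands=[
    {"jaw": 0.085, "translation": [-0.0347, -0.0018, 0], "spin": 0},
    {"jaw": 0.085, "translation": [-0.0347, -0.0018, 0], "spin": 0},
    {"jaw": 0.085, "translation": [0, 0, 0.02], "spin": 0},
    {"jaw": 0.085, "translation": [0, 0, 0.02], "spin": 0},
    {"jaw": 0.085, "translation": [0, 0, 0.02], "spin": 0},
    {"jaw": 0.085, "translation": [0, 0, 0.02], "spin": 0},
    {"jaw": 0.085, "translation": [0, 0, 0.01], "spin": 0},
    {"jaw": 0.085, "translation": [0, 0, 0], "spin": 0},
  ],
)

```text
time: 4.93
tool_pos: [399.6, -165.5, 138.8]
tcp_rot: [-179.8, -0.1, 95.8]
ft_force: [0.1, -0.2, -0.5]
finger_gap: 84.9
grip_force: 0.0
```

```bash
python3 - <<'E'
from h import *
p=r.snapshot("wrist"); cv2.imwrite("pics/w1.png",p["pixels"]); s=r.sense(); print(np.round(s["tool_pos"],1),np.round(s["tcp_rot"],1),np.round(p["extrinsics"],2).tolist())
v=p["pixels"].copy()
for n,q in dict(block_short=(401.2,-166.8,5.8),block_cube=(405,-280,78.1),block_narrow=(517.3,-222.4,10)).items():
    for d in r.regions_of(p,n)[:1]:
        print(n,d["score"],d["xy"],fit(n,q,[(p,up(d["pixels"]))]))
E
```

```text
[ 400.5 -165.9  140.5] [-1.799e+02 -1.000e-01  9.590e+01] [[0.99, 0.1, 0.03, 392.33], [0.1, -0.95, -0.28, -95.03], [-0.0, 0.28, -0.96, 280.96], [0.0, 0.0, 0.0, 1.0]]
block_short 0.67 [317.6, 193.0] (array([ 398.9, -168.2,    6.2]), np.float64(0.023))
block_cube 0.65 [313.9, 299.1] (array([ 405.4, -282.9,   78.7]), np.float64(0.025))
block_narrow 0.86 [423.0, 222.3] (array([ 517. , -222.7,   14. ]), np.float64(0.522))
```

View pics/w1.png

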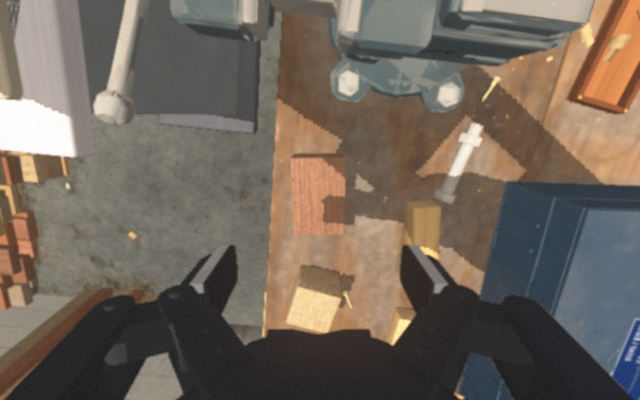

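The wrist view shows the reddish short block at (319,193), centred between the fingers. The cube is at (316,298) and the vise is at the top. Both fits are tight, giving short (399.5,-168, yaw 6) and cube (405.4,-282, yaw -11). Now I'll grasp the short block.

Request:
carry_out(
  commands=[
    {"jaw": 0.085, "translation": [-0.002, 0, 0.02], "spin": 0},
    {"jaw": 0.085, "translation": [0, 0, 0.02], "spin": 0},
    {"jaw": 0.085, "translation": [0, 0, 0.02], "spin": 0},
    {"jaw": 0.085, "translation": [0, 0, 0.02], "spin": 0},
    {"jaw": 0.085, "translation": [0, 0, 0.02], "spin": 0},
    {"jaw": 0.085, "translation": [0, 0, 0.02], "spin": 0},
    {"jaw": 0.085, "translation": [0, 0, 0.011], "spin": 0},
    {"jaw": 0.085, "translation": [0, 0, 0], "spin": 0},
  ],
)

```text
time: 5.8
tool_pos: [400.5, -167.8, 9.0]
tcp_rot: [-179.9, -0.1, 95.9]
ft_force: [-0.7, -0.2, -0.3]
finger_gap: 85.0
grip_force: 0.0
```

Request:
carry_out(
  commands=[
    {"jaw": 0, "translation": [0, 0, 0], "spin": 0},
    {"jaw": 0, "translation": [0, 0, 0], "spin": 0},
    {"jaw": 0, "translation": [0, 0, 0], "spin": 0},
    {"jaw": 0, "translation": [0, 0, 0], "spin": 0},
    {"jaw": 0, "translation": [0, 0, 0], "spin": 0},
    {"jaw": 0, "translation": [0, 0, 0], "spin": 0},
    {"jaw": 0, "translation": [0, 0, 0], "spin": 0},
    {"jaw": 0, "translation": [0, 0, 0], "spin": 0},
  ],
)

```text
time: 6.47
tool_pos: [403.0, -169.2, 12.2]
tcp_rot: [179.8, 0.1, 95.9]
ft_force: [-0.9, 0.2, 6.8]
finger_gap: 49.0
grip_force: 42.2
```

Request:
carry_out(
  commands=[
    {"jaw": 0, "translation": [0, 0, -0.02], "spin": 0},
    {"jaw": 0, "translation": [0, 0, -0.02], "spin": 0},
    {"jaw": 0, "translation": [0, 0, -0.02], "spin": 0},
    {"jaw": 0, "translation": [0, 0, -0.02], "spin": 0},
    {"jaw": 0, "translation": [0, 0, -0.02], "spin": 0.0637},
    {"jaw": 0, "translation": [0, 0, -0.02], "spin": 0.0637},
    {"jaw": 0, "translation": [-0.0306, 0.0133, 0], "spin": 0},
    {"jaw": 0, "translation": [-0.0306, 0.0133, 0], "spin": 0},
  ],
)

```text
time: 7.13
tool_pos: [428.4, -231.2, 133.6]
tcp_rot: [179.7, 0.2, 88.7]
ft_force: [0.8, -0.3, -0.4]
finger_gap: 49.1
grip_force: 41.9
```

Request:
carry_out(
  commands=[
    {"jaw": 0, "translation": [-0.0306, 0.0133, 0], "spin": 0},
    {"jaw": 0, "translation": [-0.0306, 0.0133, 0], "spin": 0},
    {"jaw": 0, "translation": [-0.0306, 0.0133, 0], "spin": 0},
    {"jaw": 0, "translation": [-0.0306, 0.0133, 0], "spin": 0},
    {"jaw": 0, "translation": [-0.0306, 0.0133, 0], "spin": 0},
    {"jaw": 0, "translation": [-0.0306, 0.0133, 0], "spin": 0},
    {"jaw": 0, "translation": [-0.0306, 0.0133, 0], "spin": 0},
    {"jaw": 0, "translation": [-0.0306, 0.0133, 0], "spin": 0},
  ],
)

```text
time: 7.8
tool_pos: [527.1, -479.3, 130.7]
tcp_rot: [180.0, 0.0, 88.5]
ft_force: [0.7, 0.0, -0.7]
finger_gap: 49.2
grip_force: 41.9
```

```bash
cat > w.py <<'E'
import sys
from h import *
# usage: w.py cam pic n x y yaw [z0] ...
cam,pic=sys.argv[1:3]; p=r.snapshot(cam); cv2.imwrite(pic,p["pixels"]); s=r.sense()
print("tcp",np.round(s["tool_pos"],1),np.round(s["tcp_rot"],1),"gap",round(s["finger_gap"],1),"F",np.round(s["ft_force"],1))
for a in sys.argv[3:]:
    n,*q=a.split(","); q=list(map(float,q)); z0=q[3] if len(q)>3 else 0
    c=proj(p,[[q[0],q[1],z0+Z[n]/2]])[0]
    for d in r.regions_of(p,n):
        if np.hypot(*(np.array(d["xy"])-c))<60: print(n,round(d["score"],2),np.round(d["xy"]),*fit(n,q[:3],[(p,up(d["pixels"]))],z0)); break
    else: print(n,"none")
E
python3 w.py wrist pics/w2.png tray_short,525,-477,-1.5 block_short,525,-477,-1.5,123
```

```text
tcp [ 527.5 -484.2  128.6] [1.80e+02 1.00e-01 8.84e+01] gap 49.3 F [-4.1 -0.1 -0.3]
tray_short 0.69 [314. 152.] [ 523.1 -476.2   -1.5] 0.592
block_short 0.78 [317. 247.] [ 526.8 -477.6   -1. ] 0.091
```

View pics/w2.png

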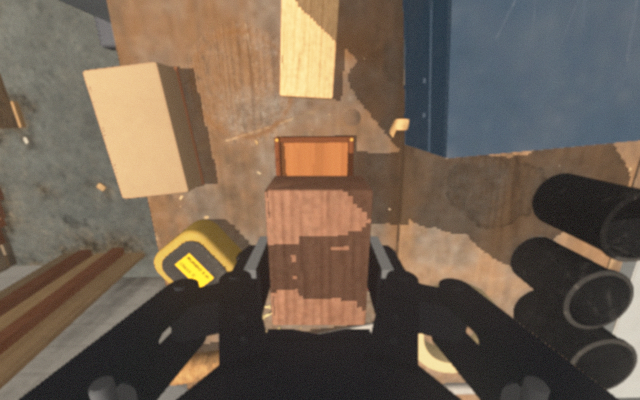

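The wrist view shows the short block held at (319,250) and square over its tray, whose far end is at (315,155). The arm was still settling, so I'll lower partway and re-measure.

Request:
carry_out(
  commands=[
    {"jaw": 0, "translation": [0, 0, 0.02], "spin": 0},
    {"jaw": 0, "translation": [0, 0, 0.02], "spin": 0},
    {"jaw": 0, "translation": [0, 0, 0.02], "spin": 0},
    {"jaw": 0, "translation": [0, 0, 0.015], "spin": 0},
    {"jaw": 0, "translation": [0, 0, 0.005], "spin": 0},
    {"jaw": 0, "translation": [0, 0, 0], "spin": 0},
    {"jaw": 0, "translation": [0, 0, 0], "spin": 0},
    {"jaw": 0, "translation": [0, 0, 0], "spin": 0},
  ],
)

```text
time: 8.62
tool_pos: [527.5, -478.4, 52.4]
tcp_rot: [179.9, 0.1, 88.6]
ft_force: [-0.2, 0.3, 0.3]
finger_gap: 48.9
grip_force: 41.9
```

```bash
python3 w.py scene pics/s2.png block_short,525,-477,-1.5,40; python3 w.py top pics/t2.png block_short,525,-477,-1.5,40;python3 - <<'E'
from h import *
a=cv2.imread("pics/s2.png")[180:320,340:540]; b=cv2.imread("pics/w2.png")
cv2.imwrite("pics/s2c.png",cv2.resize(a,None,fx=4,fy=4))
E
```

```text
tcp [ 527.6 -478.5   52.5] [1.799e+02 1.000e-01 8.860e+01] gap 49.3 F [0.3 0.5 0.3]
block_short 0.94 [428. 231.] [ 526.5 -477.2   -1. ] 0.47
tcp [ 527.4 -478.4   52.1] [1.799e+02 1.000e-01 8.860e+01] gap 49.3 F [ 0.3 -0.6 -0.5]
block_short 0.45 [460. 203.] [ 512.9 -466.    29.8] 0.868
```

View pics/s2c.png

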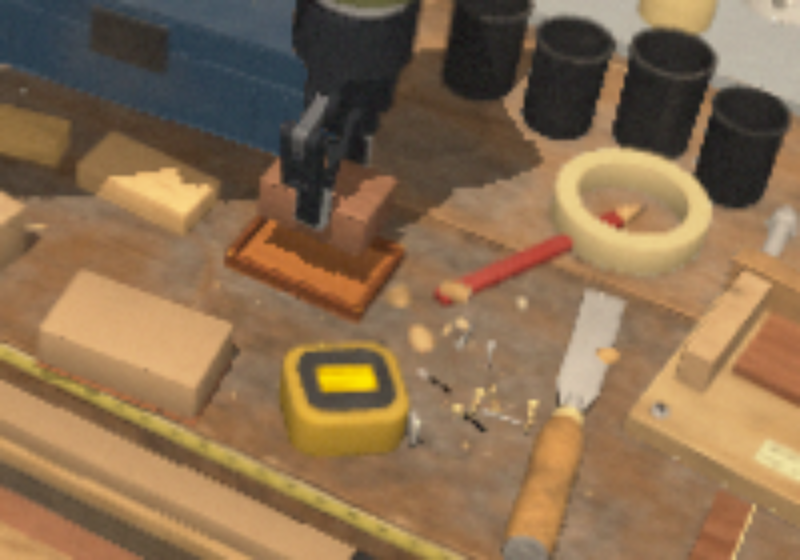

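The crop shows the short block level in the jaws, directly above tray_short at (315,260). I'll lower it and check before releasing.

Request:
carry_out(
  commands=[
    {"jaw": 0, "translation": [0.001, -0.0015, 0.01], "spin": 0},
    {"jaw": 0, "translation": [0, 0, 0.01], "spin": 0},
    {"jaw": 0, "translation": [0, 0, 0.008], "spin": 0},
    {"jaw": 0, "translation": [0, 0, 0.005], "spin": 0},
    {"jaw": 0, "translation": [0, 0, 0.003], "spin": 0},
    {"jaw": 0, "translation": [0, 0, 0.001], "spin": 0},
    {"jaw": 0, "translation": [0, 0, 0], "spin": 0},
    {"jaw": 0, "translation": [0, 0, 0], "spin": 0},
  ],
)

```text
time: 9.48
tool_pos: [525.4, -477.0, 14.8]
tcp_rot: [180.0, 0.0, 88.6]
ft_force: [-3.8, 3.5, 13.2]
finger_gap: 49.4
grip_force: 44.2
```

```bash
python3 w.py scene pics/s3.png ; python3 - <<'E'
from h import *
a=cv2.imread("pics/s3.png")[190:290,370:490]
cv2.imwrite("pics/s3c.png",cv2.resize(a,None,fx=5,fy=5,interpolation=2))
E
```

```text
tcp [ 525.4 -477.    14.8] [180.    0.   88.6] gap 49.2 F [-3.2  3.3 12.5]
```

View pics/s3c.png

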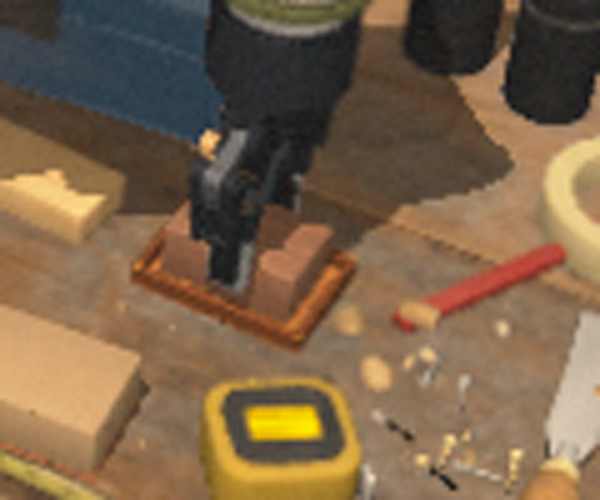

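The block sits inside the rails at (245,265) in the crop and touches the floor with 13 N. I'll release it, lift and go to the long block.

Request:
carry_out(
  commands=[
    {"jaw": 0.085, "translation": [0, 0, 0], "spin": 0},
    {"jaw": 0.085, "translation": [0, 0, 0], "spin": 0},
    {"jaw": 0.085, "translation": [0, 0, 0], "spin": 0},
    {"jaw": 0.085, "translation": [0, 0, 0], "spin": 0},
    {"jaw": 0.085, "translation": [0, 0, 0], "spin": 0},
    {"jaw": 0.085, "translation": [0, 0, -0.01], "spin": 0},
    {"jaw": 0.085, "translation": [0, 0, -0.015], "spin": 0},
    {"jaw": 0.085, "translation": [0, 0, -0.02], "spin": 0},
  ],
)

```text
time: 10.2
tool_pos: [524.4, -475.9, 58.2]
tcp_rot: [-179.9, -0.1, 88.5]
ft_force: [-0.4, -0.7, 0.5]
finger_gap: 85.2
grip_force: 0.0
```

Request:
carry_out(
  commands=[
    {"jaw": 0.085, "translation": [0, 0, -0.03], "spin": 0.045},
    {"jaw": 0.085, "translation": [0, 0, -0.035], "spin": 0},
    {"jaw": 0.085, "translation": [0.0215, -0.0015, 0], "spin": 0},
    {"jaw": 0.085, "translation": [0.0215, -0.0015, 0], "spin": 0},
    {"jaw": 0.085, "translation": [0.0215, -0.0015, 0], "spin": 0},
    {"jaw": 0.085, "translation": [0.0215, -0.0015, 0], "spin": 0},
    {"jaw": 0.085, "translation": [0.0215, -0.0015, 0], "spin": 0},
    {"jaw": 0.085, "translation": [0.0215, -0.0015, 0], "spin": 0},
  ],
)

```text
time: 10.87
tool_pos: [525.7, -346.7, 125.5]
tcp_rot: [179.9, 0.1, 86.0]
ft_force: [-0.3, 0.4, -0.2]
finger_gap: 84.7
grip_force: 0.0
```

```bash
python3 w.py wrist pics/w4.png block_long,525,-347.5,-4 block_narrow,517,-222,10 block_cube,405,-282,-11; python3 w.py top pics/t4.png block_short,525,-477,-1.5,3
```

```text
tcp [ 526.2 -342.8  125.2] [ 1.799e+02 -1.000e-01  8.610e+01] gap 85.2 F [ 2.6  1.1 -0.7]
block_long 0.94 [315. 191.] [ 522.2 -348.4   -4.4] 0.026
block_narrow 0.57 [295.  56.] [ 515.2 -223.5   10.3] 0.021
block_cube 0.55 [170. 134.] [ 405.8 -282.9  -10.9] 0.025
tcp [ 525.8 -348.1  124.9] [1.799e+02 1.000e-01 8.600e+01] gap 85.0 F [-0.5 -0.7  0.3]
block_short 0.7 [448. 202.] [ 527.  -463.8   30.4] 0.427
```

View pics/w4.png

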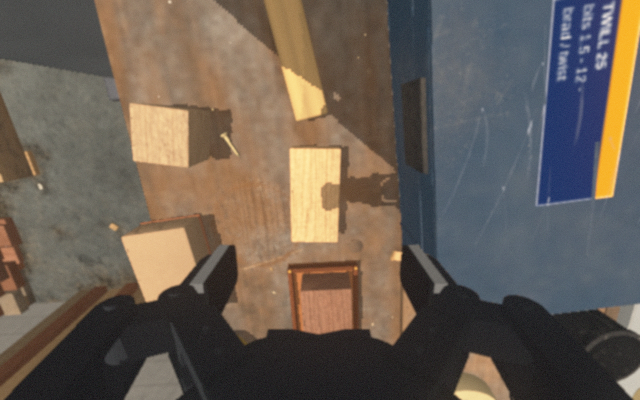

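In the wrist view the short block lies flat in its tray at (325,303). The long block is at (315,194) between the fingers, and its fit is (522.5,-348,-4). I'll grasp it.

Request:
carry_out(
  commands=[
    {"jaw": 0.085, "translation": [0, -0.002, 0.02], "spin": 0},
    {"jaw": 0.085, "translation": [0, 0, 0.02], "spin": 0},
    {"jaw": 0.085, "translation": [0, 0, 0.02], "spin": 0},
    {"jaw": 0.085, "translation": [0, 0, 0.02], "spin": 0},
    {"jaw": 0.085, "translation": [0, 0, 0.02], "spin": 0},
    {"jaw": 0.085, "translation": [0, 0, 0.012], "spin": 0},
    {"jaw": 0.085, "translation": [0, 0, 0.005], "spin": 0},
    {"jaw": 0.085, "translation": [0, 0, 0], "spin": 0},
  ],
)

```text
time: 11.83
tool_pos: [522.3, -347.1, 4.9]
tcp_rot: [-179.9, -0.1, 85.9]
ft_force: [0.3, 0.3, 0.1]
finger_gap: 85.1
grip_force: 0.0
```

Request:
carry_out(
  commands=[
    {"jaw": 0, "translation": [0, 0, 0], "spin": 0},
    {"jaw": 0, "translation": [0, 0, 0], "spin": 0},
    {"jaw": 0, "translation": [0, 0, 0], "spin": 0},
    {"jaw": 0, "translation": [0, 0, 0], "spin": 0},
    {"jaw": 0, "translation": [0, 0, 0], "spin": 0},
    {"jaw": 0, "translation": [0, 0, 0], "spin": 0},
    {"jaw": 0, "translation": [0, 0, 0], "spin": 0},
    {"jaw": 0, "translation": [0, 0, 0], "spin": 0},
  ],
)

```text
time: 12.5
tool_pos: [524.3, -347.9, 8.0]
tcp_rot: [179.9, 0.1, 86.0]
ft_force: [-0.2, 0.3, 6.4]
finger_gap: 44.0
grip_force: 42.0
```

Request:
carry_out(
  commands=[
    {"jaw": 0, "translation": [0, 0, -0.02], "spin": 0},
    {"jaw": 0, "translation": [0, 0, -0.025], "spin": 0},
    {"jaw": 0, "translation": [0, 0, -0.03], "spin": 0},
    {"jaw": 0, "translation": [0, 0, -0.03], "spin": -0.05},
    {"jaw": 0, "translation": [0, 0, -0.03], "spin": -0.051},
    {"jaw": 0, "translation": [0, 0, -0.03], "spin": 0},
    {"jaw": 0, "translation": [0, 0, -0.03], "spin": 0},
    {"jaw": 0, "translation": [0, 0, -0.02], "spin": 0},
  ],
)

```text
time: 13.17
tool_pos: [523.9, -347.6, 225.3]
tcp_rot: [179.8, 0.1, 91.8]
ft_force: [0.6, 0.2, -0.8]
finger_gap: 44.0
grip_force: 41.3
```

Request:
carry_out(
  commands=[
    {"jaw": 0, "translation": [0.038, -0.0023, 0], "spin": 0},
    {"jaw": 0, "translation": [0.038, -0.0023, 0], "spin": 0},
    {"jaw": 0, "translation": [0.038, -0.0023, 0], "spin": 0},
    {"jaw": 0, "translation": [0.038, -0.0023, 0], "spin": 0},
    {"jaw": 0, "translation": [0.038, -0.0023, 0], "spin": 0},
    {"jaw": 0, "translation": [0.038, -0.0023, 0], "spin": 0},
    {"jaw": 0, "translation": [0.038, -0.0023, 0], "spin": 0},
    {"jaw": 0, "translation": [0.038, -0.0023, 0], "spin": 0},
  ],
)

```text
time: 13.83
tool_pos: [494.9, -42.1, 221.5]
tcp_rot: [180.0, 0.0, 91.8]
ft_force: [0.2, 0.9, -1.2]
finger_gap: 43.9
grip_force: 41.3
```

Request:
carry_out(
  commands=[
    {"jaw": 0, "translation": [0.038, -0.0023, 0], "spin": 0},
    {"jaw": 0, "translation": [0.038, -0.0023, 0], "spin": 0},
    {"jaw": 0, "translation": [0.038, -0.0023, 0], "spin": 0},
    {"jaw": 0, "translation": [0.038, -0.0023, 0], "spin": 0},
    {"jaw": 0, "translation": [0.026, -0.0015, 0], "spin": 0},
    {"jaw": 0, "translation": [0.014, -0.001, 0], "spin": 0},
    {"jaw": 0, "translation": [0.0064, -0.0005, 0], "spin": 0},
    {"jaw": 0, "translation": [0, 0, 0], "spin": 0},
  ],
)

```text
time: 14.5
tool_pos: [476.9, 155.2, 221.4]
tcp_rot: [-180.0, -0.0, 91.9]
ft_force: [0.2, -1.0, -0.7]
finger_gap: 43.8
grip_force: 41.3
```

```bash
python3 w.py wrist pics/w5.png tray_long,478,153.3,1.8 block_long,478,153.3,1.8,212 tray_square,653,132,-4
```

```text
tcp [477.1 154.1 221.3] [-180.     0.    91.8] gap 43.7 F [-0.4 -0.1 -0.5]
tray_long 0.96 [317. 146.] [476.4 153.3   1.7] 0.562
block_long 0.62 [314. 244.] [476.5 154.    2. ] 0.021
tray_square 0.87 [450. 194.] [653.8 131.5  -3.8] 0.074
```

View pics/w5.png

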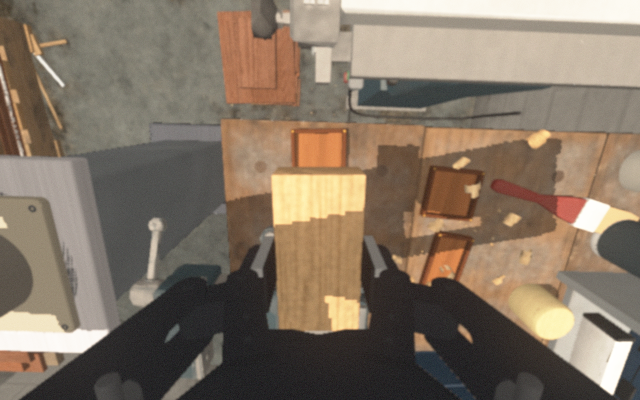

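The wrist view shows the long block held at (316,245) over tray_long at (320,148), aligned to about 1°. Now lowering.

Request:
carry_out(
  commands=[
    {"jaw": 0, "translation": [-0.001, 0.001, 0.02], "spin": 0},
    {"jaw": 0, "translation": [0, 0, 0.03], "spin": 0},
    {"jaw": 0, "translation": [0, 0, 0.035], "spin": 0},
    {"jaw": 0, "translation": [0, 0, 0.035], "spin": 0},
    {"jaw": 0, "translation": [0, 0, 0.03], "spin": 0},
    {"jaw": 0, "translation": [0, 0, 0.02], "spin": 0},
    {"jaw": 0, "translation": [0, 0, 0.01], "spin": 0},
    {"jaw": 0, "translation": [0, 0, 0], "spin": 0},
  ],
)

```text
time: 15.37
tool_pos: [476.4, 151.7, 38.7]
tcp_rot: [-179.7, 0.1, 91.7]
ft_force: [0.0, 0.3, -0.8]
finger_gap: 44.0
grip_force: 41.3
```

Request:
carry_out(
  commands=[
    {"jaw": 0, "translation": [0, 0, 0.012], "spin": 0},
    {"jaw": 0, "translation": [0, 0, 0.008], "spin": 0},
    {"jaw": 0, "translation": [0, 0, 0.005], "spin": 0},
    {"jaw": 0, "translation": [0, 0, 0.003], "spin": 0},
    {"jaw": 0, "translation": [0, 0, 0.001], "spin": 0},
    {"jaw": 0, "translation": [0, 0, 0], "spin": 0},
    {"jaw": 0, "translation": [0, 0, 0], "spin": 0},
    {"jaw": 0, "translation": [0, 0, 0], "spin": 0},
  ],
)

```text
time: 16.03
tool_pos: [478.7, 153.2, 12.8]
tcp_rot: [180.0, -0.0, 91.8]
ft_force: [-0.4, -0.0, -1.1]
finger_gap: 43.8
grip_force: 41.3
```

```bash
python3 w.py wrist pics/w6.png block_long,478,153.3,1.8,3 tray_long,478,153.3,1.8
```

```text
tcp [478.7 153.2  12.8] [180.   -0.   91.8] gap 43.9 F [-0.2 -0.2 -0.3]
block_long 0.84 [316. 242.] [478.4 152.    1.8] 0.02
tray_long 0.18 [318. 244.] [479.1 139.4   1.8] 0.35
```

View pics/w6.png

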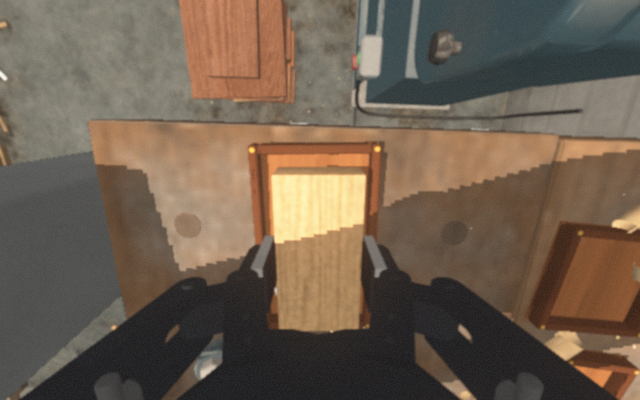

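The long block is inside the tray at (318,245), with clearance on both sides. Next I'll lower 1 mm, release, lift and head for the cube.

Request:
carry_out(
  commands=[
    {"jaw": 0, "translation": [0, -0.001, 0.001], "spin": 0},
    {"jaw": 0.085, "translation": [0, 0, 0], "spin": 0},
    {"jaw": 0.085, "translation": [0, 0, 0], "spin": 0},
    {"jaw": 0.085, "translation": [0, 0, 0], "spin": 0},
    {"jaw": 0.085, "translation": [0, 0, 0], "spin": 0},
    {"jaw": 0.085, "translation": [0, 0, 0], "spin": 0},
    {"jaw": 0.085, "translation": [0, 0, -0.015], "spin": 0},
    {"jaw": 0.085, "translation": [0, 0, -0.025], "spin": 0},
  ],
)

```text
time: 16.85
tool_pos: [474.5, 152.5, 48.8]
tcp_rot: [-179.7, 0.1, 91.8]
ft_force: [0.5, -0.0, 0.2]
finger_gap: 84.8
grip_force: 0.0
```

Request:
carry_out(
  commands=[
    {"jaw": 0.085, "translation": [0, 0, -0.035], "spin": 0},
    {"jaw": 0.085, "translation": [0, 0, -0.035], "spin": 0.1117},
    {"jaw": 0.085, "translation": [0, 0, -0.035], "spin": 0.1117},
    {"jaw": 0.085, "translation": [0, 0, -0.035], "spin": 0},
    {"jaw": 0.085, "translation": [-0.038, 0.001, 0], "spin": 0},
    {"jaw": 0.085, "translation": [-0.038, 0.001, 0], "spin": 0},
    {"jaw": 0.085, "translation": [-0.038, 0.001, 0], "spin": 0},
    {"jaw": 0.085, "translation": [-0.038, 0.001, 0], "spin": 0},
  ],
)

```text
time: 17.52
tool_pos: [451.7, 1.9, 191.7]
tcp_rot: [179.9, 0.0, 79.0]
ft_force: [0.5, -0.5, -0.3]
finger_gap: 85.2
grip_force: 0.0
```

Request:
carry_out(
  commands=[
    {"jaw": 0.085, "translation": [-0.038, 0.001, 0], "spin": 0},
    {"jaw": 0.085, "translation": [-0.038, 0.001, 0], "spin": 0},
    {"jaw": 0.085, "translation": [-0.038, 0.001, 0], "spin": 0},
    {"jaw": 0.085, "translation": [-0.038, 0.001, 0], "spin": 0},
    {"jaw": 0.085, "translation": [-0.038, 0.001, 0], "spin": 0},
    {"jaw": 0.085, "translation": [-0.038, 0.001, 0], "spin": 0},
    {"jaw": 0.085, "translation": [-0.03, 0.001, 0], "spin": 0},
    {"jaw": 0.085, "translation": [-0.02, 0.001, 0], "spin": 0},
  ],
)

```text
time: 18.18
tool_pos: [405.7, -274.2, 191.4]
tcp_rot: [180.0, 0.1, 78.8]
ft_force: [-0.5, 0.5, 0.3]
finger_gap: 85.1
grip_force: 0.0
```

Request:
carry_out(
  commands=[
    {"jaw": 0.085, "translation": [-0.011, 0, 0], "spin": 0},
    {"jaw": 0.085, "translation": [0, 0, 0.02], "spin": 0},
    {"jaw": 0.085, "translation": [0, 0, 0.025], "spin": 0},
    {"jaw": 0.085, "translation": [0, 0, 0.02], "spin": 0},
    {"jaw": 0.085, "translation": [0, 0, 0.01], "spin": 0},
    {"jaw": 0.085, "translation": [0, 0, 0], "spin": 0},
    {"jaw": 0.085, "translation": [0, 0, 0], "spin": 0},
    {"jaw": 0.085, "translation": [0, 0, 0], "spin": 0},
  ],
)

```text
time: 18.85
tool_pos: [405.5, -282.4, 117.8]
tcp_rot: [179.9, 0.1, 79.0]
ft_force: [0.5, -0.0, -0.5]
finger_gap: 84.8
grip_force: 0.0
```

```bash
python3 w.py wrist pics/w7.png block_cube,405,-282,-11 block_narrow,517,-222,10; python3 w.py top pics/t7.png block_long,478,152,1.8,3 block_short,525,-477,-1.5,3
```

```text
tcp [ 405.6 -282.6  118.1] [1.799e+02 1.000e-01 7.900e+01] gap 85.1 F [ 0.4 -0.1  0.7]
block_cube 0.64 [317. 200.] [ 405.2 -282.9  -11. ] 0.031
block_narrow 0.72 [430. 100.] [ 514.9 -223.5   10.6] 0.045
tcp [ 405.3 -282.6  117.6] [1.799e+02 1.000e-01 7.900e+01] gap 85.0 F [-0.9  0.2 -0.5]
block_long 0.74 [180. 224.] [478.9 152.5   1.7] 0.031
block_short 0.7 [456. 201.] [ 527.9 -477.1   -1.7] 0.055
```

The tray checks are good: long is at (478.9,152.5) and short at (528,-477). The cube is centred under the gripper, so I'll grasp it and carry it.

Request:
carry_out(
  commands=[
    {"jaw": 0.085, "translation": [0, 0, 0.02], "spin": 0},
    {"jaw": 0.085, "translation": [0, 0, 0.02], "spin": 0},
    {"jaw": 0.085, "translation": [0, 0, 0.02], "spin": 0},
    {"jaw": 0.085, "translation": [0, 0, 0.02], "spin": 0},
    {"jaw": 0.085, "translation": [0, 0, 0.015], "spin": 0},
    {"jaw": 0.085, "translation": [0, 0, 0.01], "spin": 0},
    {"jaw": 0.085, "translation": [0, 0, 0], "spin": 0},
    {"jaw": 0.085, "translation": [0, 0, 0], "spin": 0},
  ],
)

```text
time: 19.82
tool_pos: [404.4, -282.0, 11.3]
tcp_rot: [-180.0, -0.0, 79.0]
ft_force: [0.0, -0.5, 0.1]
finger_gap: 85.1
grip_force: 0.0
```

Request:
carry_out(
  commands=[
    {"jaw": 0, "translation": [0, 0, 0], "spin": 0},
    {"jaw": 0, "translation": [0, 0, 0], "spin": 0},
    {"jaw": 0, "translation": [0, 0, 0], "spin": 0},
    {"jaw": 0, "translation": [0, 0, 0], "spin": 0},
    {"jaw": 0, "translation": [0, 0, 0], "spin": 0},
    {"jaw": 0, "translation": [0, 0, 0], "spin": 0},
    {"jaw": 0, "translation": [0, 0, 0], "spin": 0},
    {"jaw": 0, "translation": [0, 0, 0], "spin": 0},
  ],
)

```text
time: 20.48
tool_pos: [405.4, -282.8, 12.5]
tcp_rot: [179.9, 0.1, 79.0]
ft_force: [-0.4, 0.8, 6.6]
finger_gap: 44.7
grip_force: 41.9
```

Request:
carry_out(
  commands=[
    {"jaw": 0, "translation": [0, 0, -0.02], "spin": 0},
    {"jaw": 0, "translation": [0, 0, -0.025], "spin": 0},
    {"jaw": 0, "translation": [0, 0, -0.03], "spin": 0},
    {"jaw": 0, "translation": [0, 0, -0.03], "spin": -0.063},
    {"jaw": 0, "translation": [0, 0, -0.03], "spin": -0.063},
    {"jaw": 0, "translation": [0, 0, -0.03], "spin": 0},
    {"jaw": 0, "translation": [0, 0, -0.03], "spin": 0},
    {"jaw": 0, "translation": [0, 0, -0.02], "spin": 0},
  ],
)

```text
time: 21.15
tool_pos: [405.2, -282.5, 229.8]
tcp_rot: [179.8, 0.1, 86.2]
ft_force: [1.6, -1.2, -0.7]
finger_gap: 44.3
grip_force: 41.2
```

Request:
carry_out(
  commands=[
    {"jaw": 0, "translation": [0.034, 0.0174, 0], "spin": 0},
    {"jaw": 0, "translation": [0.034, 0.0174, 0], "spin": 0},
    {"jaw": 0, "translation": [0.034, 0.0174, 0], "spin": 0},
    {"jaw": 0, "translation": [0.034, 0.0174, 0], "spin": 0},
    {"jaw": 0, "translation": [0.034, 0.0174, 0], "spin": 0},
    {"jaw": 0, "translation": [0.034, 0.0174, 0], "spin": 0},
    {"jaw": 0, "translation": [0.034, 0.0174, 0], "spin": 0},
    {"jaw": 0, "translation": [0.034, 0.0174, 0], "spin": 0},
  ],
)

```text
time: 21.82
tool_pos: [562.1, -18.0, 226.3]
tcp_rot: [180.0, 0.0, 86.2]
ft_force: [0.3, -1.2, -1.4]
finger_gap: 44.3
grip_force: 41.2
```

Request:
carry_out(
  commands=[
    {"jaw": 0, "translation": [0.034, 0.0174, 0], "spin": 0},
    {"jaw": 0, "translation": [0.034, 0.0174, 0], "spin": 0},
    {"jaw": 0, "translation": [0.034, 0.0174, 0], "spin": 0},
    {"jaw": 0, "translation": [0.028, 0.0145, 0], "spin": 0},
    {"jaw": 0, "translation": [0.018, 0.0095, 0], "spin": 0},
    {"jaw": 0, "translation": [0.01, 0.005, 0], "spin": 0},
    {"jaw": 0, "translation": [0, 0, 0], "spin": 0},
    {"jaw": 0, "translation": [0, 0, 0], "spin": 0},
  ],
)

```text
time: 22.48
tool_pos: [652.8, 132.0, 225.8]
tcp_rot: [-179.9, 0.0, 86.2]
ft_force: [0.4, -0.1, -0.8]
finger_gap: 44.5
grip_force: 41.2
```

```bash
python3 w.py wrist pics/w8.png block_cube,654,132,-4,214 tray_square,653.8,132,-4 tray_narrow,660,6,-8.4
```

```text
tcp [652.7 131.3 226.1] [-180.     0.    86.2] gap 44.3 F [ 0.7 -0.7 -1.1]
block_cube 0.6 [319. 262.] [652.7 132.4  -3.1] 0.039
tray_square 0.98 [317. 173.] [654.7 131.5  -4.8] 0.09
tray_narrow none
```

View pics/w8.png

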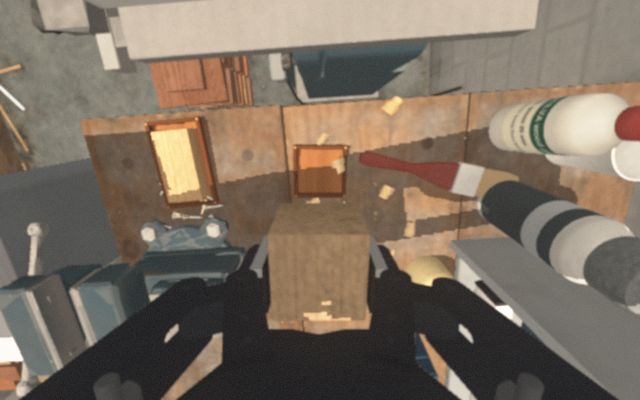

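The wrist view shows the cube held at (319,262) over tray_square at (320,170). The long block lies in its tray at (182,163). Lowering.

Request:
carry_out(
  commands=[
    {"jaw": 0, "translation": [0, 0.0013, 0.02], "spin": 0},
    {"jaw": 0, "translation": [0, 0, 0.035], "spin": 0},
    {"jaw": 0, "translation": [0, 0, 0.035], "spin": 0},
    {"jaw": 0, "translation": [0, 0, 0.035], "spin": 0},
    {"jaw": 0, "translation": [0, 0, 0.03], "spin": 0},
    {"jaw": 0, "translation": [0, 0, 0.02], "spin": 0},
    {"jaw": 0, "translation": [0, 0, 0.01], "spin": 0},
    {"jaw": 0, "translation": [0, 0, 0], "spin": 0},
  ],
)

```text
time: 23.35
tool_pos: [652.1, 131.1, 38.2]
tcp_rot: [-179.7, 0.1, 86.1]
ft_force: [-0.6, 0.1, -1.0]
finger_gap: 44.7
grip_force: 41.2
```

Request:
carry_out(
  commands=[
    {"jaw": 0, "translation": [0, 0, 0.012], "spin": 0},
    {"jaw": 0, "translation": [0, 0, 0.007], "spin": 0},
    {"jaw": 0, "translation": [0, 0, 0.003], "spin": 0},
    {"jaw": 0, "translation": [0, 0, 0.002], "spin": 0},
    {"jaw": 0, "translation": [0, 0, 0], "spin": 0},
    {"jaw": 0, "translation": [0, 0, 0], "spin": 0},
    {"jaw": 0, "translation": [0, 0, 0], "spin": 0},
    {"jaw": 0, "translation": [0, 0, 0], "spin": 0},
  ],
)

```text
time: 24.02
tool_pos: [654.9, 132.3, 18.0]
tcp_rot: [179.9, -0.0, 86.2]
ft_force: [-0.1, -1.0, -1.0]
finger_gap: 44.6
grip_force: 41.2
```

```bash
python3 w.py wrist pics/w9.png block_cube,654,132,-4,4 
```

```text
tcp [654.8 132.3  17.8] [180.   -0.   86.2] gap 44.6 F [ 0.3  0.1 -1. ]
block_cube 0.74 [320. 262.] [654.6 131.5  -4. ] 0.022
```

View pics/w9.png

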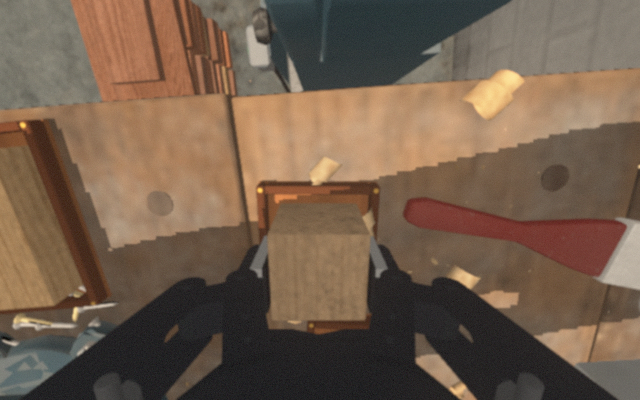

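The cube is inside the rails at (319,262). I'll lower 2 mm, release and travel to the narrow strip, with the jaw at 60 mm to keep clear of the toolbox.

Request:
carry_out(
  commands=[
    {"jaw": 0, "translation": [0, 0, 0.002], "spin": 0},
    {"jaw": 0.08, "translation": [0, 0, 0], "spin": 0},
    {"jaw": 0.08, "translation": [0, 0, 0], "spin": 0},
    {"jaw": 0.08, "translation": [0, 0, 0], "spin": 0},
    {"jaw": 0.08, "translation": [0, 0, 0], "spin": 0},
    {"jaw": 0.08, "translation": [0, 0, 0], "spin": 0},
    {"jaw": 0.08, "translation": [0, 0, -0.015], "spin": 0},
    {"jaw": 0.08, "translation": [0, 0, -0.025], "spin": 0},
  ],
)

```text
time: 24.78
tool_pos: [651.6, 131.9, 52.7]
tcp_rot: [-179.6, 0.1, 86.2]
ft_force: [0.5, 0.8, -0.2]
finger_gap: 80.0
grip_force: 0.0
```

Request:
carry_out(
  commands=[
    {"jaw": 0.08, "translation": [0, 0, -0.035], "spin": 0},
    {"jaw": 0.08, "translation": [0, 0, -0.035], "spin": -0.123},
    {"jaw": 0.08, "translation": [0, 0, -0.035], "spin": -0.123},
    {"jaw": 0.08, "translation": [0, 0, -0.035], "spin": 0},
    {"jaw": 0.06, "translation": [-0.031, -0.0191, 0], "spin": 0},
    {"jaw": 0.06, "translation": [-0.031, -0.0191, 0], "spin": 0},
    {"jaw": 0.06, "translation": [-0.031, -0.0191, 0], "spin": 0},
    {"jaw": 0.06, "translation": [-0.031, -0.0191, 0], "spin": 0},
  ],
)

```text
time: 25.45
tool_pos: [600.9, -4.5, 197.1]
tcp_rot: [179.9, 0.0, 100.3]
ft_force: [1.0, 0.1, -1.1]
finger_gap: 60.1
grip_force: 0.0
```

Request:
carry_out(
  commands=[
    {"jaw": 0.06, "translation": [-0.031, -0.0191, 0], "spin": 0},
    {"jaw": 0.06, "translation": [-0.031, -0.0191, 0], "spin": 0},
    {"jaw": 0.06, "translation": [-0.031, -0.0191, 0], "spin": 0},
    {"jaw": 0.06, "translation": [-0.031, -0.0191, 0], "spin": 0},
    {"jaw": 0.06, "translation": [-0.031, -0.0191, 0], "spin": 0},
    {"jaw": 0.06, "translation": [-0.025, -0.0155, 0], "spin": 0},
    {"jaw": 0.06, "translation": [-0.014, -0.0085, 0], "spin": 0},
    {"jaw": 0.06, "translation": [-0.006, -0.004, 0], "spin": 0},
  ],
)

```text
time: 26.12
tool_pos: [514.6, -224.8, 196.7]
tcp_rot: [180.0, 0.1, 100.1]
ft_force: [0.9, -0.2, 0.4]
finger_gap: 60.0
grip_force: 0.0
```

Request:
carry_out(
  commands=[
    {"jaw": 0.06, "translation": [0, 0, 0.02], "spin": 0},
    {"jaw": 0.06, "translation": [0, 0, 0.03], "spin": 0},
    {"jaw": 0.06, "translation": [0, 0, 0.025], "spin": 0},
    {"jaw": 0.06, "translation": [0, 0, 0.01], "spin": 0},
    {"jaw": 0.06, "translation": [0, 0, 0], "spin": 0},
    {"jaw": 0.06, "translation": [0, 0, 0], "spin": 0},
    {"jaw": 0.06, "translation": [0, 0, 0], "spin": 0},
    {"jaw": 0.06, "translation": [0, 0, 0], "spin": 0},
  ],
)

```text
time: 26.78
tool_pos: [517.0, -222.8, 112.7]
tcp_rot: [179.8, 0.1, 100.3]
ft_force: [0.3, 0.5, 0.8]
finger_gap: 60.3
grip_force: 0.0
```

```bash
python3 w.py wrist pics/w10.png block_narrow,516,-222.5,10.3; python3 w.py top pics/t10.png block_cube,654,132,-4,3 tray_narrow,660,6,-8.4
```

```text
tcp [ 516.9 -222.8  112.5] [1.799e+02 1.000e-01 1.003e+02] gap 59.9 F [-0.3  0.1 -0.1]
block_narrow 0.57 [315. 191.] [ 515.3 -223.5   10.3] 0.058
tcp [ 516.4 -222.6  111.7] [1.799e+02 1.000e-01 1.003e+02] gap 60.2 F [ 0.  -0.2  0.5]
block_cube 0.58 [189. 147.] [655.1 132.4  -4. ] 0.046
tray_narrow 0.86 [245. 147.] [661.2   6.5  -7.2] 0.115
```

View pics/w10.png

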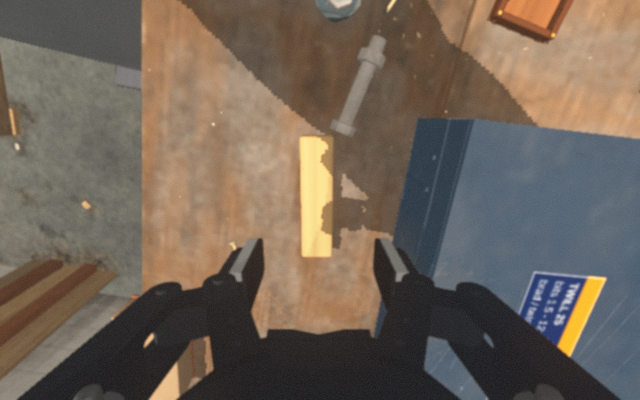

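The cube checks out in its tray at (655,132.4). The narrow strip is at (317,196), centred in the jaws and aligned. Grasping.

Request:
carry_out(
  commands=[
    {"jaw": 0.06, "translation": [0, 0, 0.02], "spin": 0},
    {"jaw": 0.06, "translation": [0, 0, 0.025], "spin": 0},
    {"jaw": 0.06, "translation": [0, 0, 0.025], "spin": 0},
    {"jaw": 0.06, "translation": [0, 0, 0.02], "spin": 0},
    {"jaw": 0.06, "translation": [0, 0, 0.01], "spin": 0},
    {"jaw": 0.06, "translation": [0, 0, 0.0025], "spin": 0},
    {"jaw": 0.06, "translation": [0, 0, 0], "spin": 0},
    {"jaw": 0.06, "translation": [0, 0, 0], "spin": 0},
  ],
)

```text
time: 27.7
tool_pos: [516.5, -222.8, 9.1]
tcp_rot: [179.9, 0.1, 100.3]
ft_force: [0.2, 0.4, -1.0]
finger_gap: 60.1
grip_force: 0.0
```

Request:
carry_out(
  commands=[
    {"jaw": 0, "translation": [0, 0, 0], "spin": 0},
    {"jaw": 0, "translation": [0, 0, 0], "spin": 0},
    {"jaw": 0, "translation": [0, 0, 0], "spin": 0},
    {"jaw": 0, "translation": [0, 0, 0], "spin": 0},
    {"jaw": 0, "translation": [0, 0, 0], "spin": 0},
    {"jaw": 0, "translation": [0, 0, 0], "spin": 0},
    {"jaw": 0, "translation": [0, 0, 0], "spin": 0},
    {"jaw": 0, "translation": [0, 0, 0], "spin": 0},
  ],
)

```text
time: 28.37
tool_pos: [516.7, -222.8, 9.3]
tcp_rot: [179.9, 0.1, 100.3]
ft_force: [-0.4, 0.7, 6.0]
finger_gap: 26.7
grip_force: 41.3
```

Request:
carry_out(
  commands=[
    {"jaw": 0, "translation": [0, 0, -0.02], "spin": 0},
    {"jaw": 0, "translation": [0, 0, -0.025], "spin": 0},
    {"jaw": 0, "translation": [0, 0, -0.03], "spin": 0},
    {"jaw": 0, "translation": [0, 0, -0.03], "spin": 0},
    {"jaw": 0, "translation": [0, 0, -0.03], "spin": 0},
    {"jaw": 0, "translation": [0, 0, -0.03], "spin": 0.1077},
    {"jaw": 0, "translation": [0, 0, -0.03], "spin": 0.1077},
    {"jaw": 0, "translation": [0, 0, -0.02], "spin": 0.1077},
  ],
)

```text
time: 29.03
tool_pos: [516.3, -222.6, 226.6]
tcp_rot: [179.8, 0.1, 81.5]
ft_force: [0.4, 0.1, -0.0]
finger_gap: 27.0
grip_force: 40.4
```

Request:
carry_out(
  commands=[
    {"jaw": 0, "translation": [0.035, 0.0155, 0], "spin": 0},
    {"jaw": 0, "translation": [0.035, 0.0155, 0], "spin": 0},
    {"jaw": 0, "translation": [0.035, 0.0155, 0], "spin": 0},
    {"jaw": 0, "translation": [0.035, 0.0155, 0], "spin": 0},
    {"jaw": 0, "translation": [0.035, 0.0155, 0], "spin": 0},
    {"jaw": 0, "translation": [0.035, 0.0155, 0], "spin": 0},
    {"jaw": 0, "translation": [0.025, 0.011, 0], "spin": 0},
    {"jaw": 0, "translation": [0.0122, 0.0055, 0], "spin": 0},
  ],
)

```text
time: 29.7
tool_pos: [660.3, 10.4, 222.5]
tcp_rot: [-180.0, -0.1, 81.9]
ft_force: [0.4, 0.5, -0.7]
finger_gap: 26.9
grip_force: 40.5
```

Request:
carry_out(
  commands=[
    {"jaw": 0, "translation": [0, 0, 0.02], "spin": 0},
    {"jaw": 0, "translation": [0, 0, 0.03], "spin": 0},
    {"jaw": 0, "translation": [0, 0, 0.03], "spin": 0},
    {"jaw": 0, "translation": [0, 0, 0.03], "spin": 0},
    {"jaw": 0, "translation": [0, 0, 0.01], "spin": 0},
    {"jaw": 0, "translation": [0, 0, 0], "spin": 0},
    {"jaw": 0, "translation": [0, 0, 0], "spin": 0},
    {"jaw": 0, "translation": [0, 0, 0], "spin": 0},
  ],
)

```text
time: 30.37
tool_pos: [660.9, 6.3, 105.6]
tcp_rot: [179.8, -0.0, 81.7]
ft_force: [1.3, -0.7, 0.1]
finger_gap: 27.3
grip_force: 40.5
```

```bash
python3 w.py wrist pics/w11.png block_narrow,660,6,-8.2,95 tray_narrow,660,6,-8.2
```

```text
tcp [661.2   6.4 106. ] [179.7  -0.   81.7] gap 27.1 F [ 1.5  0.4 -0.2]
block_narrow 0.58 [320. 237.] [660.7   5.2  -8.1] 0.093
tray_narrow none
```

View pics/w11.png

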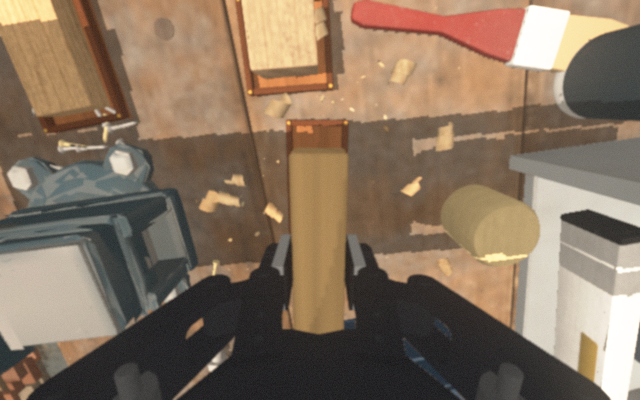

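The narrow strip hangs at (319,240), in line with tray_narrow, whose end is at (318,133). The cube sits in its tray at (285,40). Lowering.

Request:
carry_out(
  commands=[
    {"jaw": 0, "translation": [0, 0, 0.02], "spin": 0},
    {"jaw": 0, "translation": [0, 0, 0.03], "spin": 0},
    {"jaw": 0, "translation": [0, 0, 0.02], "spin": 0},
    {"jaw": 0, "translation": [0, 0, 0.012], "spin": 0},
    {"jaw": 0, "translation": [0, 0, 0.006], "spin": 0},
    {"jaw": 0, "translation": [0, 0, 0.003], "spin": 0},
    {"jaw": 0, "translation": [0, 0, 0], "spin": 0},
    {"jaw": 0, "translation": [0, 0, 0], "spin": 0},
  ],
)

```text
time: 31.18
tool_pos: [660.8, 6.6, 13.7]
tcp_rot: [179.8, -0.0, 81.8]
ft_force: [1.1, 0.1, -1.3]
finger_gap: 27.1
grip_force: 40.4
```

```bash
python3 w.py wrist pics/w12.png block_narrow,660,6,-8.2,5
```

```text
tcp [660.7   6.6  13.6] [179.8  -0.   81.8] gap 27.2 F [ 0.2  0.4 -0.3]
block_narrow 0.63 [317. 234.] [660.5   5.8  -8.2] 0.111
```

View pics/w12.png

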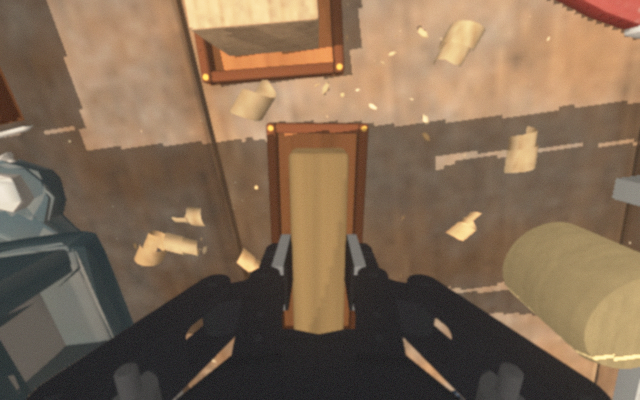

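The strip is centred between the rails at (319,240). That's 16 pictures viewed, over the limit of 14, so the remaining checks will be numbers only. Now I'll lower 1.5 mm, release and clear.

Request:
carry_out(
  commands=[
    {"jaw": 0, "translation": [0, 0, 0.0015], "spin": 0},
    {"jaw": 0.06, "translation": [0, 0, 0], "spin": 0},
    {"jaw": 0.06, "translation": [0, 0, 0], "spin": 0},
    {"jaw": 0.06, "translation": [0, 0, 0], "spin": 0},
    {"jaw": 0.06, "translation": [0, 0, 0], "spin": 0},
    {"jaw": 0.06, "translation": [0, 0, 0], "spin": 0},
    {"jaw": 0.06, "translation": [0, 0, -0.015], "spin": 0},
    {"jaw": 0.06, "translation": [0, 0, -0.025], "spin": 0},
  ],
)

```text
time: 31.95
tool_pos: [656.3, 6.9, 47.5]
tcp_rot: [-179.6, 0.0, 81.8]
ft_force: [0.3, 0.2, -0.0]
finger_gap: 60.2
grip_force: 0.0
```

Request:
carry_out(
  commands=[
    {"jaw": 0.06, "translation": [0, 0, -0.03], "spin": 0},
    {"jaw": 0.06, "translation": [0, 0, -0.035], "spin": 0},
    {"jaw": 0.06, "translation": [0, 0, -0.035], "spin": 0},
    {"jaw": 0.06, "translation": [0, 0, -0.035], "spin": 0},
    {"jaw": 0.06, "translation": [0, 0, -0.03], "spin": 0},
    {"jaw": 0.06, "translation": [0, 0, -0.02], "spin": 0},
    {"jaw": 0.06, "translation": [0, 0, 0], "spin": 0},
    {"jaw": 0.06, "translation": [0, 0, 0], "spin": 0},
  ],
)

```text
time: 32.62
tool_pos: [660.5, 6.7, 238.8]
tcp_rot: [179.7, -0.0, 81.8]
ft_force: [0.0, 0.3, -0.6]
finger_gap: 59.9
grip_force: 0.0
```

Request:
carry_out(
  commands=[
    {"jaw": 0.06, "translation": [0, -0.03, 0], "spin": 0},
    {"jaw": 0.06, "translation": [0, -0.035, 0], "spin": 0},
    {"jaw": 0.06, "translation": [0, -0.035, 0], "spin": 0},
    {"jaw": 0.06, "translation": [0, -0.035, 0], "spin": 0},
    {"jaw": 0.06, "translation": [0, -0.03, 0], "spin": 0},
    {"jaw": 0.06, "translation": [0, -0.015, 0], "spin": 0},
    {"jaw": 0.06, "translation": [0, 0, 0], "spin": 0},
    {"jaw": 0.06, "translation": [0, 0, 0], "spin": 0},
  ],
)

```text
time: 33.28
tool_pos: [480.4, 32.6, 234.6]
tcp_rot: [-180.0, 0.0, 81.8]
ft_force: [0.2, -0.1, 0.8]
finger_gap: 60.2
grip_force: 0.0
```

```bash
python3 w.py top pics/t13.png block_short,526,-477,-1.5,3 block_long,478,153,1.8,3 block_cube,654,132,-4,3 block_narrow,660,6,-8,3 sanding_block,378,-420,4.4; python3 w.py scene pics/s13.png block_short,526,-477,-1.5,3 block_narrow,660,6,-8,3 sanding_block,378,-420,4.4
```

```text
tcp [481.1  32.5 234.7] [-180.     0.    81.8] gap 60.1 F [0.1 0.9 0.1]
block_short 0.9 [455. 204.] [ 528.3 -476.7   -2.3] 0.049
block_long none
block_cube none
block_narrow 0.86 [244. 146.] [661.8   6.9  -8.1] 0.159
sanding_block 0.68 [433. 268.] [ 378.8 -419.4    4.7] 0.037
tcp [481.6  32.4 235. ] [-180.     0.    81.7] gap 60.1 F [-0.8 -1.3 -0.6]
block_short 0.72 [420. 237.] [ 524.3 -474.1   -2.1] 0.077
block_narrow 0.57 [301. 161.] [658.9   8.2  -9.1] 0.071
sanding_block 0.93 [373. 265.] [ 374.9 -419.9    4.7] 0.035
```

```bash
python3 -c "
from bench import r
print(r.hand_in())"
```

```text
the job is handed in; nothing more can be done
None
```

All four blocks are in their own trays, each placed flat with the same face up, the sanding block has not moved, and the job is handed in at about 33 s; the last overhead check missed the long block and cube, though both were confirmed in their trays after release, and I viewed 16 pictures instead of the allowed 14.

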